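# Pulse the pigment mill with its bayonet lid

### The job

Pick up the loose blue lid and lower it onto the grey pigment mill so that its two lugs drop through the collar's slots and the lid sits flush. Then twist it clockwise, seen from above, against the mill's spring until its grip bar points at the orange pulse marks, halfway to the red lock marks - never on into the lock click. Finish while still gripping the lid and holding it steady there, because it springs back if let go, and leave the other things on the bench alone.

Things in the scene. Friction and masses are not known exactly. Their poses are not given: they have to be found in the camera images.
- lid: blue round lid, white plug, about 90 g, lying plug down at any yaw. Origin: centre of the plug's foot, z up. Plug 60 mm dia., z 0-13 mm; two white lugs on it at +x and -x, reaching 40.5 mm from the axis, 12 mm wide, z 0-5 mm; flange 92 mm dia., z 13-19 mm. A half turn makes no difference.
- lid_bar (a point): centre of the lid's blue grip bar, on the lid's axis 37 mm above its origin, axes as the lid's. The bar runs along x, right above the two lugs: 62 mm long, 16 mm wide (y), 36 mm tall (from the flange's top, 19 mm above the lid's origin, to 55 mm). White dashes on the flange mark its ends.
- mill: grey pigment mill, fixed, 132 mm dia., 110 mm high, yaw within 0.6 rad. Origin: centre of its foot, z up. Its aluminium collar has two slots, at +x and -x, 18 mm wide. Marks on the shoulder, each twice, half a turn apart: white at the slots, orange (pulse) 45 degrees clockwise of them seen from above, red (lock) 90 degrees clockwise. The slots are in line with its x axis.
- mill_mouth (a point): centre of the collar's top rim, 110 mm above the bench, axes as the mill's. Opening between the lips 73 mm dia.; the slots reach 43.5 mm from the axis. Seated, the lid's flange rests flush on the rim and the lid's origin is 13 mm below this point; with the lugs caught on top of the collar it stands 13 mm too high.
- pulse_ring (a joint): sprung ring in the mill that the lugs drop into and turn: 0 at rest (under the slots), grows (rad) as the lid turns clockwise, halfway (pulse) 0.785, end of travel (lock) 1.571. A spring, about 0.15 N m at halfway, turns ring and lid back towards 0 when let go. The lugs have up to 0.1 rad of play in it, so the lid turns a little more. The lock click's resistance begins near 1.1.
- jar_red: small glass pigment jar with red cap, 54 mm dia., 70 mm high, a bystander to leave alone; origin: centre of its underside
- jar_blue: small glass pigment jar with black cap, 54 mm dia., 80 mm high, a bystander to leave alone; origin: centre of its underside
- bottle: white glue bottle, 60 mm dia., 170 mm high, a bystander to leave alone; origin: centre of its underside
- mug: white mug, 80 mm dia., 90 mm high, a bystander to leave alone; origin: centre of its underside
- tile_a: small hexagonal slate tile, 72 mm across, 8 mm thick, a bystander to leave alone; origin: centre of its underside
- tile_b: larger hexagonal slate tile, 96 mm across, 8 mm thick, a bystander to leave alone; origin: centre of its underside
- palette_knife: palette knife, 200 mm long, a bystander to leave alone; origin: centre of its underside
Not all that is in view belongs to the job. There is more than one size of the lid; the job needs the smallest.

How it is judged:
By the outcome, as a careful person would: the job done as asked, in the order asked, and still so for the second after the job is handed in, while the arm keeps its last pose, push and grip.
It also fails if it takes over 48 s, if anything falls off the work surface, if the arm or the gripper's body presses on something with over 40 N, if the wrist force passes 120 N, or if a joint passes its speed limit or range.

### The arm

A 6-joint arm with a two-finger parallel gripper is mounted at the origin on the work surface. World frame = base frame: x ahead of the robot, y to its left, z up, the work surface at z = 0. Lengths are in m, angles in rad, forces in N, time in s.
With the tool pointing down it reaches from about 0.4 to 0.825 m from the base axis. Payload 7 kg.
Tool frame: the origin (TCP) lies at the very end of the fingers, on their centre line; the grasp point (between the pads) lies 19 mm behind it; y points along the fingers, z is the direction in which the jaws open and shut, and the axes are right-handed (so a half turn about y gives the same grasp; the last joint's range is limited). The gripper opens to 88 mm and grips with 3 to 60 N. Pads are 19 mm wide; open, the fingers measure 130 mm over their backs; the gripper's body (78 mm by 193 mm) begins 47 mm behind the grasp point.
Start: joints at [-0.947, 0.359, 0.012, 0, -1.224, -0.288], TCP at [0.222, -0.637, 0.227] pointing down, gripper open.
Joint ranges: [-3.07, 3.07], [-1.43, 2.12], [-1.02, 1.25], [-3.03, 1.67], [-3.05, -0], [-3.03, 3.03]. Speed limits (rad/s): [2.39, 2.39, 3.01, 3.14, 3.14, 3.14].

### API

Orientations are given as a 3x3 rotation matrix whose columns are the frame's x, y, z axes.
In Python, from cell import manip, grab_frame, job, nets gives the robot as it stands.
- The arm moves only by the tool play_rows, never from a script. Its argument "series" is one flat list of numbers, 7 for each row, row after row: the shift along the tool's x, y, z in mm, then the turn, a rotation vector about the tool's x, y, z in degrees, then the finger opening in mm, from 0 to 87.6. In form: [x, y, z, ax, ay, az, fingers, x, y, z, ax, ay, az, fingers, ...]. A call has 1 to 20 rows; each row shifts and turns the pose as measured when the row begins, along the tool's axes as they then stand; what a row does not reach is not made up. A row lasts 1/10 s, in which the tool goes at most 50 mm and 8.59 degrees, less where a joint would pass 70% of its speed; a pose out of reach is approached as far as the arm can. A call with a gripper value outside its range is refused whole. The fingers move at their own pace and stop on an object; "squeeze" is the grip in N (left out, the last holds). Time passes only in rows, so rows that do not move let the fingers close. It gives the time, the measured TCP pose, the force and the opening at its end, in the units of the state.
- manip.state(): the state, without advancing time (a new reading comes with each control period).
- grab_frame(name): name is "scene" or "top"; returns a dict with "color" (480x640x3 uint8, blue, green, red), "fx", "fy", "cx", "cy" (pixels), "k1" (the pictures are not rectified: a ray, as slopes to the right and down, at radius r is drawn at 1 + k1 r^2 times it, then the intrinsics apply), "rvec" (rotation vector, rad) and "tvec" (3), from world to camera coordinates, as OpenCV has them. Camera axes: x right, y down, z forward; pixel columns grow to the right and rows downward; lengths in m; the calibration is good to about 2 mm. A picture is of the moment at which its call begins. There is no depth.
- job.finish_job(): hands the job in, once; it reports no verdict.
Trained networks look in the newest picture that a camera, given by its name, has taken for a name from the list of things; names that differ only in an ending like _2 or _b are one class to them, and where a whole thing is asked for, a point or a joint stands for the part that bears it (a point fixed in the world has none). Each returns a list of dicts, best first, with "score" (0 to 1); they miss things now and then, are a little off and sometimes report something else, mostly with a low value. They report only what shows in the picture. A call takes as long as a camera call. They do not tell look-alikes from the thing itself.
- nets.trace(label, camera): "region" (480x640 bool, what is visible of it).
- nets.mark_of(label, camera): "at" ([x, y, z] in m, in the coordinates of the camera as it stood for that picture, good to about 4 mm: a listed point, or the origin of a listed thing).
The state is a dict: "t": time; "joints": joint angles; "qvel": joint speeds; "effort": joint torques, N m; "tool_pos": TCP position; "tool_rot": TCP orientation; "contact_force": force on the tool from outside, world axes, zero at the start; "torque": the same for the moment, N m; "width": finger opening in m.
Only numpy, scipy, OpenCV 4.12 (cv2) and the standard library are available. Lean on these libraries where they do the work, as an engineer would, in place of code of your own. Each camera call takes 0.05 s, during which the arm holds its last target.

## Working session

There is one attempt and no reset: what is moved stays moved. The work goes in short steps, Python scripts to look and compute and a tool call to move; the robot and the scene stay as the last step left them, time stands still between calls to the robot, and variables do not carry over. Pictures are saved under pics/ and viewed, and the job is handed in when it is done.

Besides the shell and the picture viewer there is one more tool, called after "Request:" by a JSON object that holds its "name" and its "arguments". play_rows: Moves the arm, as the interface text tells. Its arguments: {"type":"object","properties":{"series":{"type":"array"},"squeeze":{"type":"number"}},"required":["series"]}

```bash
mkdir -p pics; ls; python3 - <<'E'
from cell import manip, grab_frame, job, nets
import cv2
s=manip.state()
for k,v in s.items(): print(k,v)
for c in("scene","top"):
    f=grab_frame(c); cv2.imwrite(f"pics/{c}0.png",f["color"])
    print(c,{k:f[k] for k in f if k!="color"})
    for l in("lid","lid_bar","mill","mill_mouth"):
        for m in nets.mark_of(l,c)[:5]: print(c,l,m)
E
```

```text
pics
t 0.0
joints [-9.46888772e-01  3.59411782e-01  1.10804830e-02 -3.71628312e-04
 -1.22407894e+00 -2.88063485e-01]
qvel [-1.58068970e-03 -7.78148502e-04  3.52267824e-05 -1.42792602e-04
 -3.57188340e-05  5.93654604e-04]
effort [-2.54631332e-04 -5.82707655e+01  2.93075985e+01  6.99760839e+00
  7.22437195e-03 -1.06453458e-04]
tool_pos [ 0.22226316 -0.63685389  0.22561211]
tool_rot [[ 9.44174132e-01 -6.59184484e-04 -3.29446161e-01]
 [ 3.29446797e-01  1.51402362e-03  9.44172927e-01]
 [-1.23594875e-04 -9.99998637e-01  1.64666815e-03]]
contact_force [-0.01718252 -0.30963004 -0.20176273]
torque [ 0.00348091 -0.00180455 -0.02747689]
width 0.08777199972650511
scene {'fx': 461.2793922328535, 'fy': 461.2793922328535, 'cx': 324.85660956668426, 'cy': 239.29848889785606, 'k1': -0.07263084245186723, 'rvec': array([ 1.29156892,  2.34256468, -0.86485465]), 'tvec': array([ 0.30113023, -0.28962347,  1.657375  ])}
scene lid {'at': [-0.2341, 0.0309, 1.3855], 'score': 0.87}
scene lid {'at': [-0.0968, -0.1845, 1.5701], 'score': 0.81}
scene lid {'at': [-0.1046, -0.0439, 1.4452], 'score': 0.72}
scene lid {'
[... 439 characters left out ...]
62126567, 'fy': 512.4380462126567, 'cx': 309.4016078428722, 'cy': 237.32779769287924, 'k1': -0.021583244463949408, 'rvec': array([ 2.1563856 , -2.15536821,  0.10744501]), 'tvec': array([1.02253817e-03, 5.42719752e-01, 1.22840089e+00])}
top lid {'at': [0.1661, 0.0564, 1.284], 'score': 0.97}
top lid {'at': [0.2603, 0.2166, 1.2603], 'score': 0.64}
top lid {'at': [0.231, -0.0921, 1.3], 'score': 0.64}
top lid_bar {'at': [0.231, -0.1006, 1.2495], 'score': 0.95}
top lid_bar {'at': [0.1702, 0.0527, 1.2425], 'score': 0.93}
top lid_bar {'at': [0.2616, 0.2119, 1.2129], 'score': 0.91}
top mill {'at': [-0.1637, -0.0346, 1.2973], 'score': 0.9}
top mill_mouth {'at': [-0.1637, -0.048, 1.188], 'score': 0.71}
```

View pics/scene0.png

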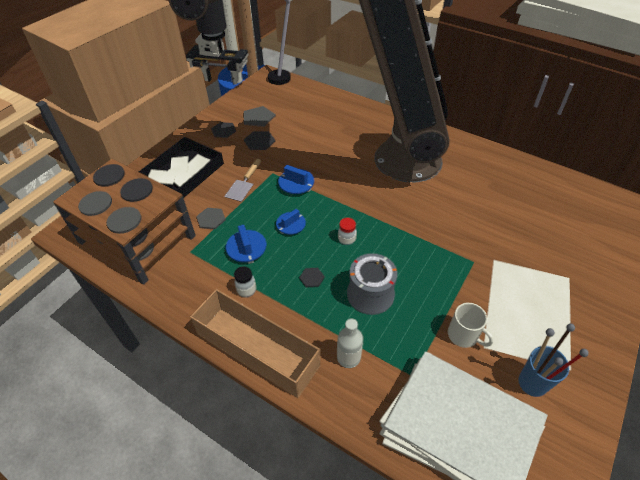

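View pics/top0.png

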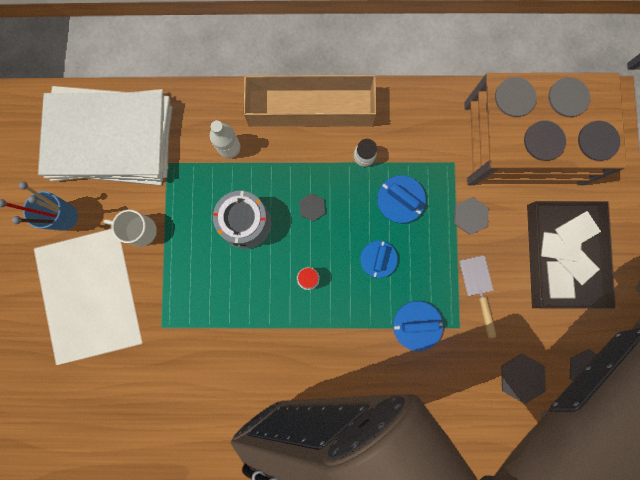

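```bash
cat > h.py <<'E'
import numpy as np, cv2
from cell import manip, grab_frame, job, nets
def RT(f): return cv2.Rodrigues(np.array(f["rvec"]))[0], np.array(f["tvec"])
def toworld(f,p): R,t=RT(f); return R.T@(np.array(p)-t)
def KD(f): return np.array([[f["fx"],0,f["cx"]],[0,f["fy"],f["cy"]],[0,0,1]]), np.array([f["k1"],0,0,0,0.])
def proj(f,P): K,D=KD(f); return cv2.projectPoints(np.atleast_2d(np.array(P,float)),np.array(f["rvec"]),np.array(f["tvec"]),K,D)[0][:,0]
def plane(f,uv,z):
    K,D=KD(f); R,t=RT(f)
    n=cv2.undistortPoints(np.array(uv,float).reshape(-1,1,2),K,D)[:,0]
    d=np.c_[n,np.ones(len(n))]@R; o=-R.T@t
    return o+d*((z-o[2])/d[:,2])[:,None]
E
python3 - <<'E'
from h import *
for c in("scene","top"):
    f=grab_frame(c)
    for l in("lid","lid_bar","mill","mill_mouth","jar_red","jar_blue","bottle","mug","tile_a","palette_knife"):
        for m in nets.mark_of(l,c)[:4]:
            w=toworld(f,m["at"]); print(c,l,m["score"],w.round(3),proj(f,w).round(0))
E
```

```text
scene lid 0.87 [ 0.49  -0.168  0.002] [[292. 226.]]
scene lid 0.6 [ 0.643 -0.227 -0.001] [[247. 250.]]
scene lid 0.58 [ 0.33  -0.264 -0.003] [[296. 186.]]
scene lid_bar 0.97 [ 0.49  -0.17   0.037] [[291. 218.]]
scene lid_bar 0.95 [ 0.329 -0.263  0.047] [[296. 175.]]
scene lid_bar 0.65 [ 0.753 -0.14  -0.001] [[247. 289.]]
scene lid_bar 0.62 [ 0.642 -0.228  0.048] [[245. 240.]]
scene mill 0.9 [ 0.585  0.165 -0.001] [[371. 295.]]
scene mill_mouth 0.65 [0.588 0.165 0.116] [[373. 271.]]
scene jar_red 0.67 [ 0.445  0.001 -0.   ] [[345. 239.]]
scene jar_blue 0.7 [ 0.753 -0.142 -0.   ] [[246. 288.]]
scene bottle 0.72 [0.781 0.211 0.   ] [[349. 358.]]
scene mug 0.57 [0.566 0.43  0.004] [[463. 334.]]
scene tile_a 0.89 [ 0.602 -0.406  0.001] [[211. 219.]]
scene tile_a 0.6 [ 0.625 -0.005  0.   ] [[312. 278.]]
scene palette_knife 0.82 [ 0.397 -0.428  0.003] [[246. 179.]]
top lid 0.9 [ 0.329 -0.26   0.   ] [[415. 325.]]
top lid 0.73 [ 0.57   0.429 -0.003] [[142. 228.]]
top lid 0.61 [ 0.491 -0.164 -0.001] [[376. 259.]]
top lid 0.57 [ 0.638 -0.23  -0.004] [[401. 201.]]
top lid_bar 0.92 [ 0.638 -0.225  0.051] [[402. 198.]]
top lid_bar 0.73 [ 0.49  -0.171  0.037] [[380. 259.]]
top lid_bar 0.68 [ 0.327 -0.26   0.047] [[419. 327.]]
top mill 0.8 [0.583 0.169 0.001] [[243. 223.]]
top mill_mouth 0.92 [0.582 0.165 0.111] [[238. 217.]]
top jar_red 0.68 [ 0.443  0.002 -0.002] [[309. 279.]]
top jar_blue 0.74 [ 0.756 -0.137 -0.005] [[364. 157.]]
top bottle 0.66 [0.779 0.208 0.002] [[229. 148.]]
top mug 0.91 [ 0.566  0.432 -0.   ] [[140. 230.]]
top tile_a 0.82 [ 0.623 -0.004 -0.001] [[312. 207.]]
top tile_a 0.67 [ 0.603 -0.402 -0.001] [[469. 215.]]
top palette_knife 0.76 [ 0.398 -0.424 -0.002] [[481. 297.]]
top palette_knife 0.64 [ 0.625 -0.002  0.001] [[311. 206.]]
```

Three blue lids could be mistaken for the target, at top-view pixels (379,259), (402,199) and (418,325). The first is the smallest. I'll check it in a close crop and measure the diameters.

```bash
python3 - <<'E'
from h import *
ims=[]
f=grab_frame("top"); g=grab_frame("scene")
for r in nets.trace("lid","top")[:5]:
    m=r["region"].astype(np.uint8); ys,xs=np.nonzero(m)
    e=cv2.fitEllipse(max(cv2.findContours(m,0,1)[0],key=len)); 
    w=plane(f,[e[0]],.02)[0]
    print(r["score"],e, "world c",w.round(4),"dia mm",np.array(e[1])*(1.2284-.02)/512*1000)
def crop(f,u,v,h,s): return cv2.resize(f["color"][v-h:v+h,u-h:u+h],None,fx=s,fy=s,interpolation=cv2.INTER_CUBIC)
a=crop(f,379,259,33,6)
a=np.hstack([a,crop(f,241,217,33,6)])
cv2.imwrite("pics/c1.png",a)
b=np.hstack([crop(g,291,222,33,6),crop(g,373,275,33,6)])
cv2.imwrite("pics/c2.png",b)
# bar yaw by colour: blue pixels inside
c=f["color"].astype(int)
E
```

```text
0.77 ((378.8650817871094, 258.8094787597656), (34.88555145263672, 36.11591720581055), 111.25189971923828) world c [ 0.4906 -0.1698  0.02  ] dia mm [82.3353523  85.23920772]
```

View pics/c1.png

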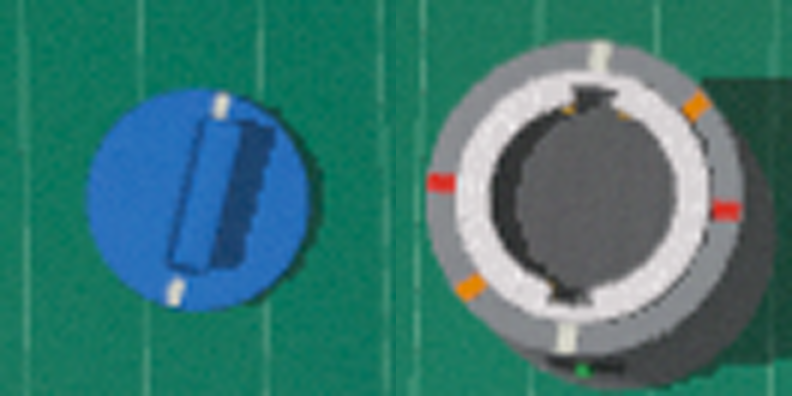

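View pics/c2.png

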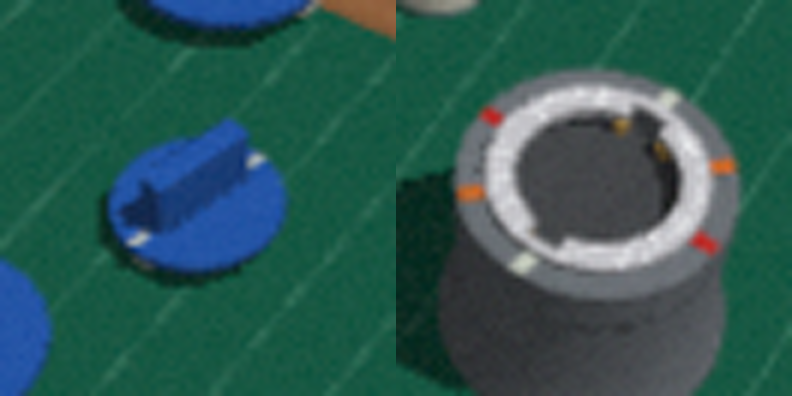

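The crops show the small lid at (379,259), with its white dashes at about (383,243) and (375,275). The mill is at (241,217): white marks at the slots, orange 45° clockwise, red 90°. Next I'll measure the mark centroids.

```bash
cat >> h.py <<'E'
def marks(f,c,r,kind,minA=4):
    im=f["color"].astype(int); B,G,R=im[...,0],im[...,1],im[...,2]
    if kind=="white": m=(np.min(im,2)>150)&(np.max(im,2)-np.min(im,2)<60)
    if kind=="orange": m=(R>170)&(B<110)&(G>90)&(R-G>40)
    if kind=="red": m=(R>150)&(G<80)&(B<80)
    yy,xx=np.mgrid[:480,:640]; m&=np.hypot(xx-c[0],yy-c[1])<r
    n,l,s,ce=cv2.connectedComponentsWithStats(m.astype(np.uint8),connectivity=8)
    return [(int(s[i,4]),ce[i].round(2)) for i in range(1,n) if s[i,4]>=minA]
E
python3 - <<'E'
from h import *
f=grab_frame("top"); g=grab_frame("scene")
P=lambda F: cv2.Rodrigues(F["rvec"])
for nm,F,lc,mc in(("top",f,(379,259),(241,217)),("scene",g,(291,222),(373,275))):
    print(nm,"lid",marks(F,lc,24,"white",2))
    for k in("white","orange","red"): print(nm,"mill",k,marks(F,mc,34,k,2))
E
```

```text
top lid [(7, array([382.43, 243.29])), (8, array([374.75, 274.5 ]))]
top mill white [(670, array([238.27, 216.06]))]
top mill orange [(12, array([257.5, 201. ])), (2, array([262.5, 220. ])), (14, array([220. , 231.5]))]
top mill red [(11, array([215., 214.])), (9, array([262.67, 218.67]))]
scene lid [(2, array([280.5, 228.5]))]
scene mill white [(393, array([373.21, 271.26]))]
scene mill orange [(6, array([394. , 269.5])), (6, array([352. , 273.5]))]
scene mill red [(7, array([355.57, 260.86])), (8, array([390.75, 282.  ]))]
```

```bash
python3 - <<'E'
from h import *
f=grab_frame("top"); g=grab_frame("scene")
z=.019
w=plane(f,[[382.43,243.29],[374.75,274.5]],z); d=w[0]-w[1]
print("lid c",w.mean(0).round(4),"sep",np.linalg.norm(d),"yaw",np.degrees(np.arctan2(d[1],d[0])))
w=plane(g,[[256/6+258,158/6+189],[138/6+258,238/6+189]],z); d=w[0]-w[1]
print("lid c scene",w.mean(0).round(4),"sep",np.linalg.norm(d),"yaw",np.degrees(np.arctan2(d[1],d[0])))
for nm,F,mc,o,r,wh in(("top",f,(241,217),[[257.5,201],[220,231.5]],[[215,214],[262.67,218.67]],[[208+(600-396)/6,184+56/6],[208+(566-396)/6,184+338/6]]),("scene",g,(373,275),[[394,269.5],[352,273.5]],[[355.57,260.86],[390.75,282]],[[340+(669-396)/6,242+97/6],[340+(523-396)/6,242+263/6]])):
  for zz in(.095,.1,.105,.11):
    s=""
    for uv in(o,r,wh):
      w=plane(F,uv,zz); d=w[0]-w[1]
      s+=f" c{w.mean(0)[:2].round(4)} sep{np.linalg.norm(d):.4f} ang{np.degrees(np.arctan2(d[1],d[0])):.1f}"
    print(nm,zz,s)
  im=F["color"].astype(int); m=((im.min(2)>150)&(im.max(2)-im.min(2)<60)).astype(np.uint8)
  yy,xx=np.mgrid[:480,:640]; m[np.hypot(xx-mc[0],yy-mc[1])>40]=0
  m=cv2.morphologyEx(m,cv2.MORPH_OPEN,np.ones((3,3)))
  ct=max(cv2.findContours(m,cv2.RETR_EXTERNAL,1)[0],key=len)
  W=plane(F,cv2.convexHull(ct)[:,0],.11)[:,:2].astype(np.float32)
  print("ring",cv2.minEnclosingCircle(W),cv2.fitEllipse(W))
E
```

```text
lid c [ 0.4906 -0.1693  0.019 ] sep 0.07963642380956461 yaw -14.530158521675553
lid c scene [ 0.491  -0.1702  0.019 ] sep 0.08102397925985103 yaw 166.06398611427508
top 0.095  c[0.5854 0.1663] sep0.1132 ang-50.3 c[0.5851 0.1663] sep0.1130 ang84.3 c[0.5842 0.1653] sep0.1122 ang-5.8
top 0.1  c[0.5846 0.1655] sep0.1127 ang-50.3 c[0.5843 0.1655] sep0.1126 ang84.3 c[0.5834 0.1646] sep0.1117 ang-5.8
top 0.105  c[0.5838 0.1647] sep0.1123 ang-50.3 c[0.5835 0.1647] sep0.1121 ang84.3 c[0.5826 0.1638] sep0.1112 ang-5.8
top 0.11  c[0.583  0.1639] sep0.1118 ang-50.3 c[0.5827 0.1639] sep0.1116 ang84.3 c[0.5818 0.163 ] sep0.1108 ang-5.8
ring ((0.5826817750930786, 0.16342222690582275), 0.06046481058001518) ((0.5836868286132812, 0.16446878015995026), (0.09512507915496826, 0.11715522408485413), 88.10618591308594)
scene 0.095  c[0.5758 0.1595] sep0.1125 ang128.8 c[0.5754 0.1586] sep0.1124 ang-95.9 c[0.5755 0.161 ] sep0.1142 ang174.4
scene 0.1  c[0.5792 0.1609] sep0.1119 ang128.8 c[0.5788 0.16  ] sep0.1119 ang-95.9 c[0.579  0.1624] sep0.1137 ang174.4
scene 0.105  c[0.5827 0.1624] sep0.1113 ang128.8 c[0.5823 0.1615] sep0.1113 ang-95.9 c[0.5824 0.1639] sep0.1131 ang174.4
scene 0.11  c[0.5861 0.1638] sep0.1108 ang128.8 c[0.5857 0.1629] sep0.1107 ang-95.9 c[0.5858 0.1653] sep0.1125 ang174.4
ring ((0.5854586362838745, 0.1756017953157425), 0.04659038782119751) ((0.5852299928665161, 0.1775398850440979), (0.06756483018398285, 0.0891936868429184), 84.02628326416016)
```

Request:
{"name": "play_rows", "arguments": {"series": [37,0,32,0,0,0,87,37,0,32,0,0,0,87,37,0,32,0,0,0,87,37,0,32,0,0,0,87,37,0,32,0,0,0,87,37,0,32,0,0,0,87,37,0,32,0,0,0,87,37,0,32,0,0,0,87,37,0,32,0,0,0,87,37,0,32,0,0,0,87,20,0,18,0,0,0,87,0,0,0,0,8,0,87,0,0,0,0,8,0,87,0,0,0,0,8,0,87], "squeeze": 50}}

```text
t: 3.35
tool_pos: [0.4873, -0.1764, 0.2271]
tool_rot: [[0.995, 0.006, 0.095], [-0.095, -0.001, 0.995], [0.006, -1.0, -0.0]]
contact_force: [-0.4, 0.5, 0.1]
width: 0.0868
```

```bash
cat >> h.py <<'E'
def rel(target,zang,label=""):
    """target TCP xyz; zang tool z angle deg; prints tool-frame shift mm and turn deg"""
    s=manip.state(); R=np.array(s["tool_rot"]); p=np.array(s["tool_pos"])
    d=R.T@(np.array(target)-p)*1000
    a=np.radians(zang); z=np.array([np.cos(a),np.sin(a),0]); y=np.array([0,0,-1.]); x=np.cross(y,z)
    Rt=np.c_[x,y,z]; rv=np.degrees(cv2.Rodrigues(R.T@Rt)[0][:,0])
    print(label,"t",round(float(s["t"]),2),"pos",p.round(4),"zang",np.degrees(np.arctan2(R[1,2],R[0,2])).round(2),"shift",d.round(1),"turn",rv.round(2),"q",np.round(s["joints"],3),"F",np.round(s["contact_force"],1),"T",np.round(s["torque"],3),"w",s["width"])
E
python3 -c "
from h import *
rel([.4907,-.1697,.20],75.8)"
```

```text
t 3.35 pos [ 0.4873 -0.1764  0.2271] zang 84.55 shift [ 2.6 27.1  7. ] turn [-0.02  8.75  0.32] q [ 3.200e-02  9.600e-02 -3.330e-01  1.000e-03 -1.137e+00 -1.699e+00] F [-0.4  0.5  0.1] T [-0.033 -0.    -0.017] w 0.08676644839704793
```

Joint 6 would run out of range at the twist, so I'll use the half-turn grasp.

Request:
{"name": "play_rows", "arguments": {"series": [0,0,0,0,-8.55,0,87,0,0,0,0,-8.55,0,87,0,0,0,0,-8.55,0,87,0,0,0,0,-8.55,0,87,0,0,0,0,-8.55,0,87,0,0,0,0,-8.55,0,87,0,0,0,0,-8.55,0,87,0,0,0,0,-8.55,0,87,0,0,0,0,-8.55,0,87,0,0,0,0,-8.55,0,87,0,0,0,0,-8.55,0,87,0,0,0,0,-8.55,0,87,0,0,0,0,-8.55,0,87,0,0,0,0,-8.55,0,87,0,0,0,0,-8.55,0,87,0,0,0,0,-8.55,0,87,0,0,0,0,-8.55,0,87,0,0,0,0,-8.55,0,87,0,0,0,0,-8.55,0,87,0,0,0,0,-8.55,0,87]}}

```text
t: 5.35
tool_pos: [0.4877, -0.1758, 0.2303]
tool_rot: [[-0.97, 0.012, -0.242], [0.242, -0.001, -0.97], [-0.012, -1.0, -0.002]]
contact_force: [0.2, -0.1, 0.2]
width: 0.0871
```

```bash
python3 -c "
from h import *
rel([.4907,-.1697,.10],255.8)"
```

```text
t 5.35 pos [ 0.4877 -0.1758  0.2303] zang -104.01 shift [ 1.000e-01  1.304e+02 -6.400e+00] turn [ 0.13  0.19 -0.67] q [ 3.400e-02  9.000e-02 -3.320e-01  1.000e-03 -1.137e+00  1.292e+00] F [ 0.2 -0.1  0.2] T [-0.072  0.189  0.038] w 0.08705390930233463
```

Request:
{"name": "play_rows", "arguments": {"series": [0,30,-3,0,0,-0.7,87,0,40,-3,0,0,0,87,0,40,0,0,0,0,87,0,20,0,0,0,0,87,0,0,0,0,0,0,87]}}

```text
t: 5.85
tool_pos: [0.492, -0.17, 0.0994]
tool_rot: [[-0.972, 0.007, -0.236], [0.236, 0.002, -0.972], [-0.007, -1.0, -0.003]]
contact_force: [-0.6, 0.4, 0.1]
width: 0.0868
```

```bash
python3 -c "
from h import *
rel([.4907,-.1697,.024],255.8)
f=grab_frame('scene');c=f['color'][150:290,210:390];cv2.imwrite('pics/d1.png',cv2.resize(c,None,fx=4,fy=4))"
```

```text
t 5.85 pos [ 0.492  -0.17    0.0994] zang -103.64 shift [ 1.9 75.4  0.3] turn [ 0.2   0.56 -0.39] q [ 0.044  0.226 -0.5   -0.002 -0.838  1.29 ] F [-0.6  0.4  0.1] T [-0.046  0.198 -0.036] w 0.08679704838765417
```

View pics/d1.png

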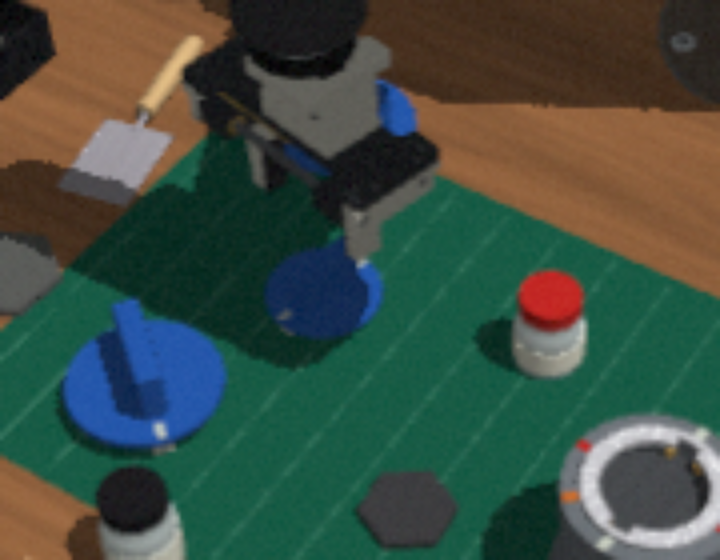

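The gripper is centred over the small lid, at crop pixel (325,290). Lowering and closing.

Request:
{"name": "play_rows", "arguments": {"series": [2,30,0,0,0.5,-0.4,87,0,30,0,0,0,0,87,0,14,0,0,0,0,87,0,0,0,0,0,0,50,0,0,0,0,0,0,30,0,0,0,0,0,0,20,0,0,0,0,0,0,10,0,0,0,0,0,0,5,0,0,0,0,0,0,5], "squeeze": 50}}

```text
t: 6.8
tool_pos: [0.5019, -0.1701, 0.0381]
tool_rot: [[-0.97, 0.023, -0.242], [0.242, 0.001, -0.97], [-0.022, -1.0, -0.007]]
contact_force: [0.5, 0.2, -0.4]
width: 0.0445
```

```bash
python3 -c "
from h import *
rel([.4907,-.1697,.024],255.8)"
```

```text
t 6.8 pos [ 0.5019 -0.1701  0.0381] zang -103.98 shift [11.3 13.8  2.4] turn [ 0.41  0.21 -1.28] q [ 4.300e-02  3.160e-01 -5.550e-01 -1.000e-03 -6.760e-01  1.284e+00] F [ 0.5  0.2 -0.4] T [-0.087  0.223  0.017] w 0.044462877982811615
```

Request:
{"name": "play_rows", "arguments": {"series": [6,0,1,0.4,0,-1.2,45,5,0,1,0,0,0,45,0,0,0,0,0,0,45]}}

```text
t: 7.1
tool_pos: [0.4898, -0.1693, 0.0384]
tool_rot: [[-0.97, -0.0, -0.242], [0.242, -0.0, -0.97], [-0.0, -1.0, 0.0]]
contact_force: [0.6, -0.2, -0.5]
width: 0.0452
```

```bash
python3 -c "
from h import *
rel([.4907,-.1697,.024],255.8)"
```

```text
t 7.1 pos [ 0.4898 -0.1693  0.0384] zang -104.0 shift [-0.9 14.4  0.1] turn [-0.02  0.2  -0.  ] q [ 0.046  0.31  -0.563  0.    -0.698  1.28 ] F [ 0.6 -0.2 -0.5] T [-0.08   0.163 -0.039] w 0.045173740805055804
```

Request:
{"name": "play_rows", "arguments": {"series": [0,7,0,0,0,0,45,0,7,0,0,0,0,45]}}

```text
t: 7.3
tool_pos: [0.4903, -0.1693, 0.0243]
tool_rot: [[-0.97, 0.002, -0.242], [0.242, -0.0, -0.97], [-0.002, -1.0, -0.0]]
contact_force: [-0.1, 0.2, 0.1]
width: 0.0454
```

```bash
python3 -c "
from h import *
rel([.4907,-.1697,.024],255.8)"
```

```text
t 7.3 pos [ 0.4903 -0.1693  0.0243] zang -103.98 shift [-0.5  0.3  0.3] turn [ 0.01  0.22 -0.1 ] q [ 4.70e-02  3.31e-01 -5.76e-01  1.00e-03 -6.61e-01  1.28e+00] F [-0.1  0.2  0.1] T [-0.16   0.148  0.029] w 0.04538133902901805
```

Now I'll close a few rows at a time and watch the drift.

Request:
{"name": "play_rows", "arguments": {"series": [0,0,0,0,0,0,35,0,0,0,0,0,0,30,0,0,0,0,0,0,20,0,0,0,0,0,0,5]}}

```text
t: 7.7
tool_pos: [0.4893, -0.1694, 0.0223]
tool_rot: [[-0.97, -0.002, -0.242], [0.242, -0.0, -0.97], [0.002, -1.0, 0.001]]
contact_force: [0.5, -0.3, -0.4]
width: 0.0193
```

```bash
python3 -c "
from h import *
rel([.4907,-.1697,.024],255.8)"
```

```text
t 7.7 pos [ 0.4893 -0.1694  0.0223] zang -103.99 shift [-1.5 -1.7 -0. ] turn [-0.05  0.21  0.09] q [ 4.70e-02  3.35e-01 -5.77e-01  1.00e-03 -6.60e-01  1.28e+00] F [ 0.5 -0.3 -0.4] T [-0.049  0.15   0.009] w 0.01930640879390438
```

Request:
{"name": "play_rows", "arguments": {"series": [0,0,0,0,0,0,5,0,0,0,0,0,0,5,0,0,0,0,0,0,5,0,-10,0,0,0,0,5,0,-20,0,0,0,0,5,0,-20,0,0,0,0,5]}}

```text
t: 8.3
tool_pos: [0.4871, -0.1693, 0.0725]
tool_rot: [[-0.97, -0.008, -0.242], [0.242, -0.0, -0.97], [0.007, -1.0, 0.002]]
contact_force: [-0.1, 0.1, -0.5]
width: 0.0155
```

```bash
python3 -c "
from h import *
rel([.4907,-.1697,.20],255.8)
f=grab_frame('scene');c=f['color'][150:290,210:390];cv2.imwrite('pics/d2.png',cv2.resize(c,None,fx=4,fy=4))"
```

```text
t 8.3 pos [ 0.4871 -0.1693  0.0725] zang -104.02 shift [  -2.6 -127.6   -0.2] turn [-0.12  0.18  0.42] q [ 0.046  0.261 -0.529 -0.    -0.788  1.28 ] F [-0.1  0.1 -0.5] T [-0.098  0.041  0.007] w 0.015500625377092288
```

View pics/d2.png

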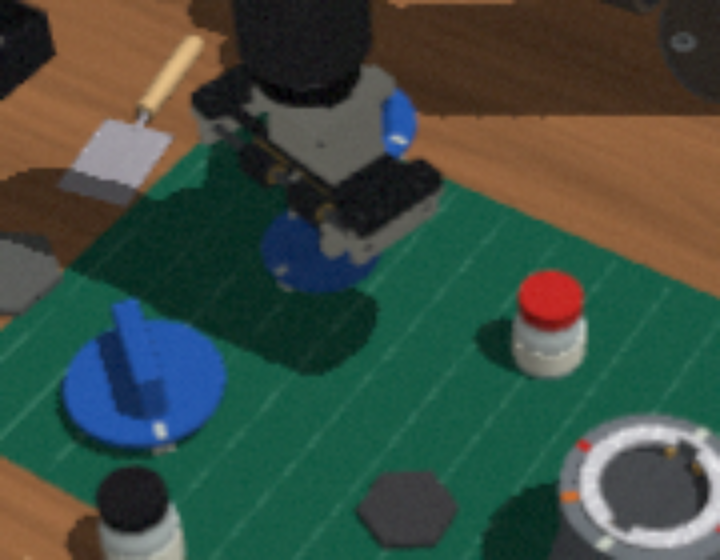

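Request:
{"name": "play_rows", "arguments": {"series": [-1,-30,0,0,0,0.4,5,0,-40,0,0,0,0,5,0,-40,0,0,0,0,5,0,-20,-20,0,0,0,5,-2,-10,-40,0,0,0,5,-2,0,-45,0,0,0,5,-2,0,-45,0,0,0,5,-2,0,-45,0,0,0,5,-2,0,-45,0,0,0,5,-2,0,-45,0,0,0,5,-1,0,-30,0,0,0,5,0,0,-20,0,0,0,5,0,0,0,0,-4,0,5,0,0,0,0,-4,0,5]}}

```text
t: 9.75
tool_pos: [0.5852, 0.1648, 0.2357]
tool_rot: [[-0.994, 0.018, -0.103], [0.104, 0.002, -0.995], [-0.018, -1.0, -0.003]]
contact_force: [0.2, -0.9, -0.9]
width: 0.0158
```

```bash
python3 -c "
from h import *
rel([.5835,.164,.20],264.3)"
```

```text
t 9.75 pos [0.5852 0.1648 0.2357] zang -95.94 shift [ 2.3 35.7  1. ] turn [ 0.19 -0.24 -1.01] q [ 0.601  0.233 -0.148  0.01  -1.175  0.862] F [ 0.2 -0.9 -0.9] T [-0.167  0.235  0.019] w 0.015802575937304792
```

Request:
{"name": "play_rows", "arguments": {"series": [2,20,0.5,0.2,-0.2,-1.0,5,1,20,0.5,0,0,0,5,0,20,0,0,0,0,5,0,20,0,0,0,0,5,0,0,0,0,0,0,5]}}

```text
t: 10.25
tool_pos: [0.5808, 0.1618, 0.1522]
tool_rot: [[-0.995, -0.003, -0.104], [0.104, 0.0, -0.995], [0.003, -1.0, 0.0]]
contact_force: [-0.4, -0.5, -1.5]
width: 0.0159
```

```bash
python3 -c "
from h import *
rel([.582,.164,.155],264.3)
f=grab_frame('scene');c=f['color'][200:320,300:450];cv2.imwrite('pics/d3.png',cv2.resize(c,None,fx=5,fy=5,interpolation=2))
t=grab_frame('top');c=t['color'][170:270,180:300];cv2.imwrite('pics/d4.png',cv2.resize(c,None,fx=5,fy=5,interpolation=2))
for n,F in(('scene',f),('top',t)):
  for l in ('lid','lid_bar','mill_mouth'):
    for m in nets.mark_of(l,n)[:4]:
        w=toworld(F,m['at']); print(n,l,m['score'],w.round(4))
"
```

```text
t 10.25 pos [0.5808 0.1618 0.1522] zang -95.99 shift [-0.9 -2.8 -2.3] turn [-0.   -0.29  0.17] q [ 0.594  0.3   -0.251 -0.002 -1.022  0.873] F [-0.4 -0.5 -1.5] T [-0.166  0.185  0.005] w 0.015900960686807318
scene lid 0.73 [0.5858 0.1649 0.134 ]
scene lid 0.58 [ 0.3286 -0.2657 -0.0007]
scene lid 0.57 [ 0.6407 -0.2271 -0.0017]
scene lid_bar 0.95 [ 0.642  -0.2284  0.0487]
scene lid_bar 0.64 [0.5815 0.1631 0.1663]
scene mill_mouth 0.73 [0.5866 0.1648 0.1138]
top lid 0.83 [ 3.281e-01 -2.580e-01 -3.000e-04]
top lid 0.81 [0.5849 0.165  0.1278]
top lid_bar 0.86 [ 0.3263 -0.2611  0.0446]
top lid_bar 0.79 [0.5801 0.1597 0.1707]
top lid_bar 0.79 [ 0.6403 -0.2254  0.048 ]
top lid_bar 0.72 [0.5787 0.1682 0.001 ]
```

View pics/d3.png

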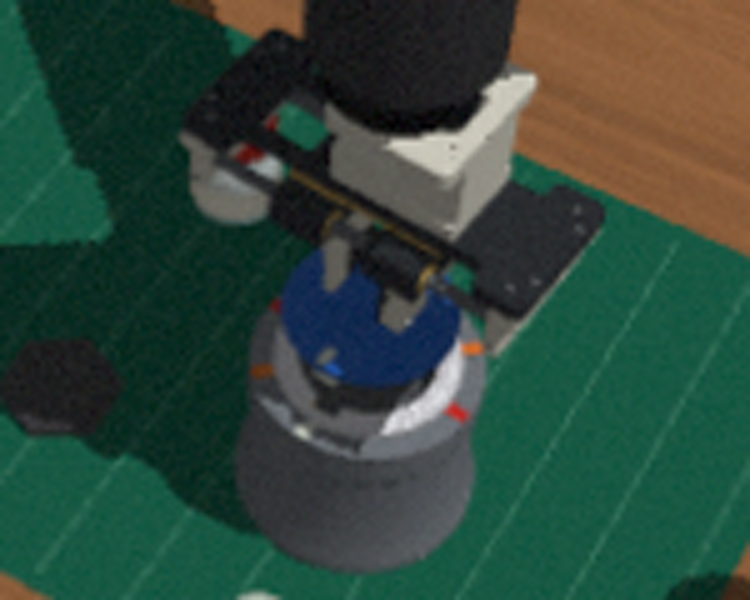

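View pics/d4.png

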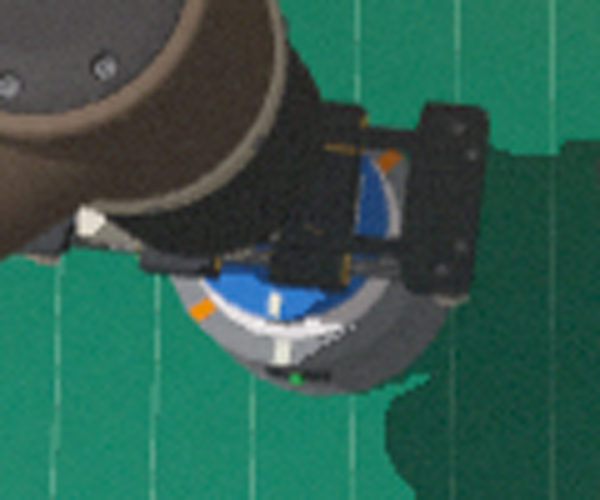

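```bash
python3 -c "
from h import *
t=grab_frame('top');s=grab_frame('scene')
print(marks(t,(235,231),5,'white',2),marks(t,(236,240),6,'white',2))
S=manip.state();R=np.array(S['tool_rot']);p=np.array(S['tool_pos'])
for n,F,uv in(('top',t,[234.8,230.4]),('scene',s,[365.6,273.2])):
  w=plane(F,[uv],.149)[0]; print(n,w.round(4),'rel tool mm',((w-p)@R*1000).round(1))
# predict dash px for offsets
x=-R[:,0]
for off in(0,.002):
  P=p+x*off-x*.040; P[2]=.149
  print(off,proj(t,P),proj(s,P))
"
```

```text
[(18, array([233.56, 232.06]))] [(44, array([236.23, 237.84]))]
top [0.5448 0.1663 0.149 ] rel tool mm [38.4  7.1  1.1]
scene [0.6275 0.1618 0.149 ] rel tool mm [-44.2   7.4  -2.8]
0 [[234.21872612 231.05779275]] [[383.42517796 251.82414885]]
0.002 [[234.32589602 230.17465638]] [[382.99599132 252.30070767]]
```

Request:
{"name": "play_rows", "arguments": {"series": [-0.5,3,-2,0,-0.3,0,5,0,6,0,0,0,0,5,0,5,0,0,0,0,5]}}

```text
t: 11.05
tool_pos: [0.5845, 0.1661, 0.1424]
tool_rot: [[-0.995, 0.005, -0.096], [0.096, 0.004, -0.995], [-0.005, -1.0, -0.005]]
contact_force: [-0.4, -0.1, -0.7]
width: 0.0155
```

```bash
python3 -c "
from h import *
rel([.5815,.1638,.1193],264.3)"
```

```text
t 11.05 pos [0.5845 0.1661 0.1424] zang -95.52 shift [ 2.8 23.1  2.7] turn [ 0.28  0.18 -0.28] q [ 0.598  0.311 -0.261 -0.001 -0.992  0.877] F [-0.4 -0.1 -0.7] T [-0.116  0.164 -0.016] w 0.015515129451187208
```

Request:
{"name": "play_rows", "arguments": {"series": [2.8,3,2.7,0.3,0.2,-0.3,5,0,0,0,0,0,0,5]}}

```text
t: 11.25
tool_pos: [0.5804, 0.1632, 0.1376]
tool_rot: [[-0.995, -0.003, -0.1], [0.1, -0.002, -0.995], [0.003, -1.0, 0.002]]
contact_force: [-0.6, -0.2, -0.3]
width: 0.0158
```

```bash
python3 -c "
from h import *
rel([.5815,.1638,.1193],264.3)"
```

```text
t 11.25 pos [0.5804 0.1632 0.1376] zang -95.75 shift [-1.  18.3 -0.8] turn [-0.12 -0.05  0.16] q [ 0.598  0.314 -0.269 -0.    -0.991  0.873] F [-0.6 -0.2 -0.3] T [-0.062  0.139  0.009] w 0.015759477026437006
```

Request:
{"name": "play_rows", "arguments": {"series": [-0.8,3,-0.6,0,0,0.1,5,0,2,0,0,0,0,5]}}

```text
t: 11.45
tool_pos: [0.5814, 0.1637, 0.1324]
tool_rot: [[-0.995, -0.001, -0.1], [0.1, -0.002, -0.995], [0.001, -1.0, 0.002]]
contact_force: [-0.5, -0.5, -0.4]
width: 0.0153
```

```bash
python3 -c "
from h import *
rel([.5815,.1638,.1193],264.3)"
```

```text
t 11.45 pos [0.5814 0.1637 0.1324] zang -95.74 shift [-0.  13.1 -0.1] turn [-0.13 -0.04  0.04] q [ 0.598  0.32  -0.275  0.002 -0.978  0.871] F [-0.5 -0.5 -0.4] T [-0.085  0.137  0.007] w 0.015318729212617226
```

Aligned well. Lowering slowly.

Request:
{"name": "play_rows", "arguments": {"series": [0,3,0,0,0,0,5,0,2,0,0,0,0,5]}}

```text
t: 11.65
tool_pos: [0.5816, 0.1637, 0.127]
tool_rot: [[-0.995, -0.001, -0.1], [0.1, -0.002, -0.995], [0.0, -1.0, 0.002]]
contact_force: [-0.6, -0.5, -1.1]
width: 0.016
```

```bash
python3 -c "
from h import *
rel([.5815,.1638,.1193],264.3)"
```

```text
t 11.65 pos [0.5816 0.1637 0.127 ] zang -95.74 shift [ 0.1  7.7 -0.1] turn [-0.12 -0.04  0.02] q [ 0.598  0.325 -0.281  0.002 -0.966  0.871] F [-0.6 -0.5 -1.1] T [-0.106  0.132  0.028] w 0.015957964221683125
```

Request:
{"name": "play_rows", "arguments": {"series": [0,3,0,0,0,0,5,0,3,0,0,0,0,5]}}

```text
t: 11.85
tool_pos: [0.5817, 0.1638, 0.1207]
tool_rot: [[-0.995, -0.0, -0.1], [0.1, -0.002, -0.995], [0.0, -1.0, 0.002]]
contact_force: [0.0, -1.3, -1.8]
width: 0.016
```

```bash
python3 -c "
from h import *
rel([.5815,.1638,.1193],264.3)"
```

```text
t 11.85 pos [0.5817 0.1638 0.1207] zang -95.74 shift [0.2 1.4 0. ] turn [-0.11 -0.04  0.01] q [ 0.598  0.331 -0.288  0.002 -0.953  0.871] F [ 0.  -1.3 -1.8] T [-0.097  0.168  0.036] w 0.016018040484047247
```

Request:
{"name": "play_rows", "arguments": {"series": [0,1.5,0,0,0,0,5,0,1,0,0,0,0,5,0,1,0,0,0,0,5]}}

```text
t: 12.15
tool_pos: [0.5819, 0.1637, 0.1194]
tool_rot: [[-0.995, 0.001, -0.099], [0.099, -0.002, -0.995], [-0.001, -1.0, 0.002]]
contact_force: [-2.7, -1.2, 7.2]
width: 0.0156
```

```bash
python3 -c "
from h import *
rel([.5815,.1638,.1193],264.3)"
```

```text
t 12.15 pos [0.5819 0.1637 0.1194] zang -95.69 shift [ 0.4  0.1 -0. ] turn [-0.11  0.01 -0.05] q [ 0.599  0.332 -0.29   0.003 -0.948  0.871] F [-2.7 -1.2  7.2] T [0.096 1.683 0.062] w 0.015558279270671892
```

Request:
{"name": "play_rows", "arguments": {"series": [0,1,0,0,0,0,5,0,1,0,0,0,0,5]}}

```text
t: 12.35
tool_pos: [0.5819, 0.1637, 0.1194]
tool_rot: [[-0.995, 0.002, -0.098], [0.098, -0.002, -0.995], [-0.002, -1.0, 0.002]]
contact_force: [-3.4, -0.8, 7.9]
width: 0.0155
```

```bash
python3 -c "
from h import *
rel([.5815,.1638,.1193],264.3)
f=grab_frame('scene');c=f['color'][210:310,310:430];cv2.imwrite('pics/d5.png',cv2.resize(c,None,fx=6,fy=6,interpolation=2))"
```

```text
t 12.35 pos [0.5819 0.1637 0.1194] zang -95.65 shift [ 0.4  0.1 -0. ] turn [-0.09  0.05 -0.12] q [ 0.599  0.332 -0.291  0.003 -0.947  0.872] F [-3.4 -0.8  7.9] T [0.012 1.67  0.045] w 0.015532737151282672
```

View pics/d5.png

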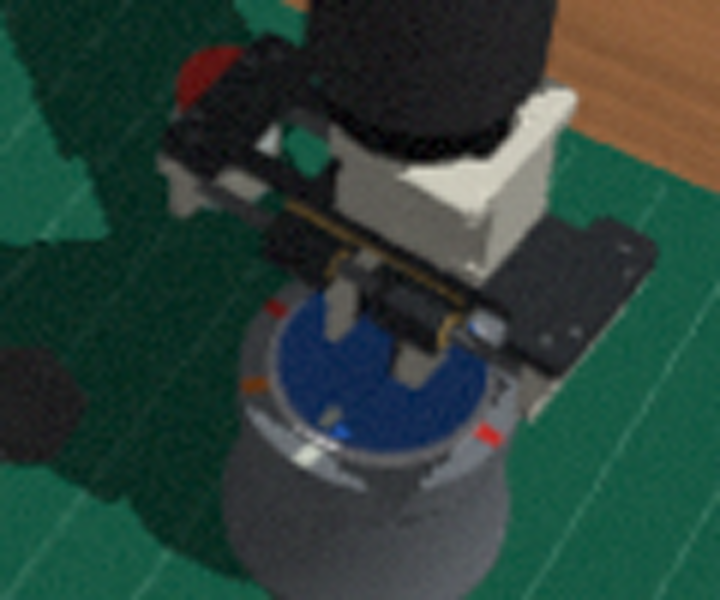

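The lid is flush: the dash at (330,415) lines up with the white mark at (310,455), and z matches the seated height. Now the clockwise twist.

Request:
{"name": "play_rows", "arguments": {"series": [0,0.8,0,0,3,0,5,0,0.8,0,0,4,0,5,0,0.8,0,0,4,0,5,0,0.8,0,0,4,0,5], "squeeze": 60}}

```text
t: 12.8
tool_pos: [0.582, 0.1636, 0.1195]
tool_rot: [[-0.934, 0.004, -0.358], [0.358, -0.002, -0.934], [-0.004, -1.0, 0.0]]
contact_force: [-2.7, 0.2, 5.0]
width: 0.0155
```

```bash
cat >>h.py <<'E'
def tw(lid,off=.0018,c=(.5834,.1638)):
    a=np.radians(lid); rel([c[0]-off*np.cos(a),c[1]-off*np.sin(a),.1193],lid+270)
E
python3 -c "
from h import *
tw(-20.7)"
```

```text
t 12.8 pos [0.582  0.1636 0.1195] zang -110.99 shift [ 0.6  0.2 -0.7] turn [-0.01 -0.29 -0.24] q [ 0.599  0.331 -0.293  0.004 -0.944  0.603] F [-2.7  0.2  5. ] T [0.26  1.441 0.313] w 0.015491956175994163
```

Request:
{"name": "play_rows", "arguments": {"series": [0.3,0.7,-0.3,0,4,-0.2,5,0,0.7,-0.2,0,4,0,5,0,0.7,-0.2,0,4,0,5,0,0.7,-0.2,0,4,0,5]}}

```text
t: 13.2
tool_pos: [0.5823, 0.1642, 0.1194]
tool_rot: [[-0.793, 0.002, -0.609], [0.609, -0.001, -0.793], [-0.002, -1.0, -0.0]]
contact_force: [-3.0, -0.4, 5.1]
width: 0.0156
```

```bash
python3 -c "
from h import *
tw(-37)
f=grab_frame('scene');c=f['color'][210:310,310:430];cv2.imwrite('pics/d6.png',cv2.resize(c,None,fx=6,fy=6,interpolation=2))"
```

```text
t 13.2 pos [0.5823 0.1642 0.1194] zang -127.52 shift [ 0.7  0.1 -0.4] turn [ 0.03 -0.52 -0.13] q [ 0.599  0.332 -0.291  0.002 -0.947  0.316] F [-3.  -0.4  5.1] T [-0.088  1.383  0.244] w 0.015553770583440043
```

View pics/d6.png

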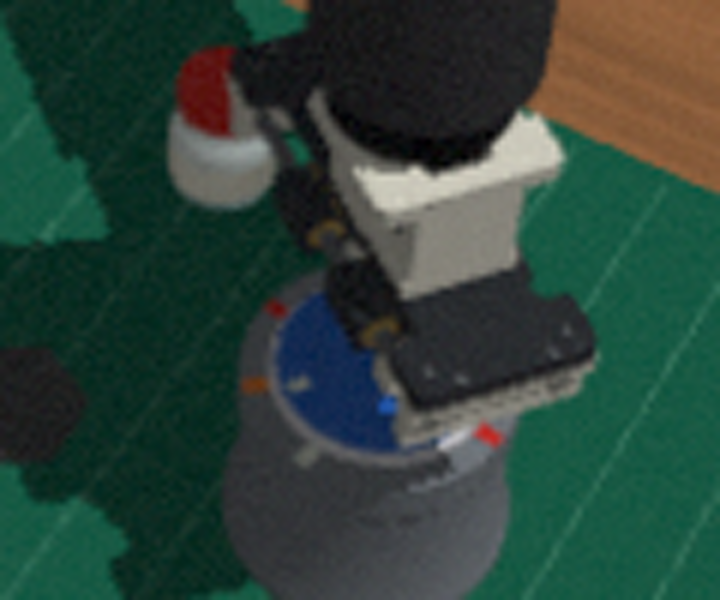

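The lid is turning with the gripper: the dash is at (300,383), heading for the orange mark at (255,383).

Request:
{"name": "play_rows", "arguments": {"series": [0.4,0.7,-0.2,0,4,0,5,0.1,0.7,-0.2,0,4,0,5,0,0.7,-0.2,0,4,0,5,0,0.7,0,0,2,0,5]}}

```text
t: 13.65
tool_pos: [0.5824, 0.1643, 0.1194]
tool_rot: [[-0.613, 0.004, -0.79], [0.79, -0.002, -0.613], [-0.004, -1.0, -0.002]]
contact_force: [-2.0, -0.4, 4.7]
width: 0.0157
```

```bash
python3 -c "
from h import *
tw(-52.5)
f=grab_frame('scene');c=f['color'][210:310,310:430];cv2.imwrite('pics/d7.png',cv2.resize(c,None,fx=6,fy=6,interpolation=2))
t=grab_frame('top');c=t['color'][170:270,180:300];cv2.imwrite('pics/d8.png',cv2.resize(c,None,fx=6,fy=6,interpolation=2))"
```

```text
t 13.65 pos [0.5824 0.1643 0.1194] zang -142.18 shift [ 0.8  0.1 -0.5] turn [ 0.09  0.32 -0.22] q [ 0.6    0.332 -0.292  0.005 -0.945  0.057] F [-2.  -0.4  4.7] T [0.217 1.309 0.329] w 0.015713569706860653
```

View pics/d7.png

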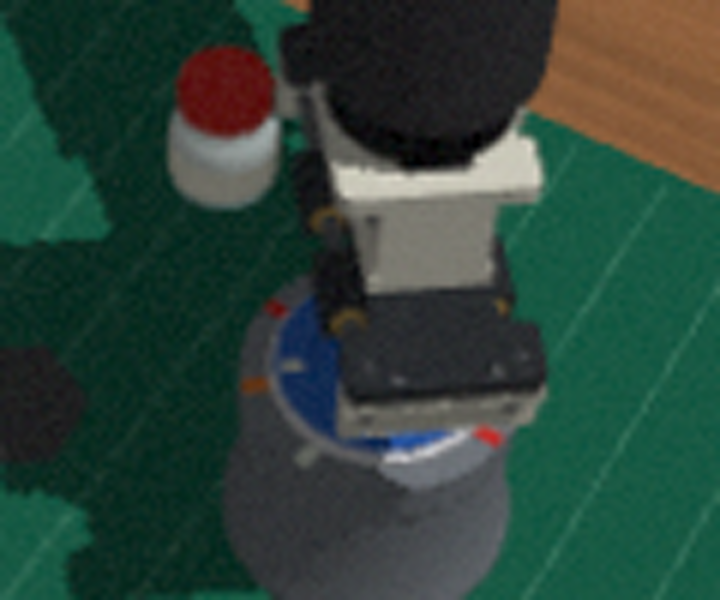

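View pics/d8.png

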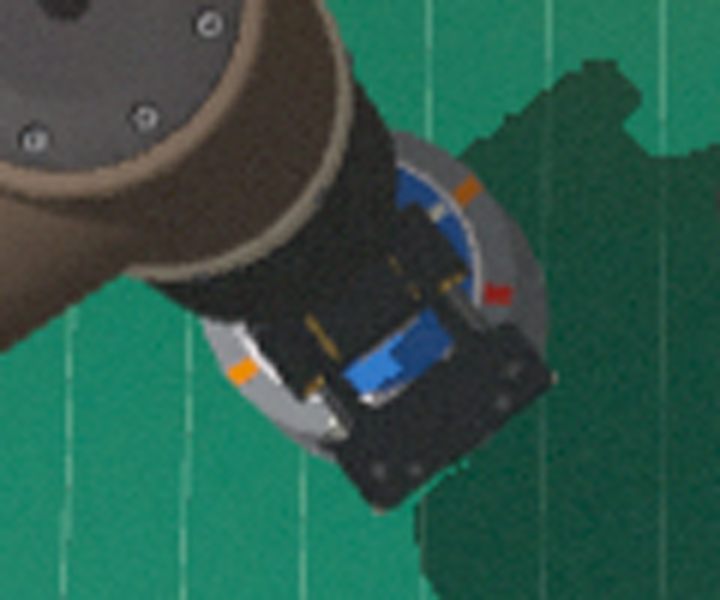

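```bash
python3 -c "
from h import *
t=grab_frame('top');s=grab_frame('scene')
S=manip.state();print(S['t'],np.round(S['torque'],2))
for n,F,d,o in(('top',t,[252.8,205.5],[[258,201.5],[220.2,231.7]]),('scene',s,[358.8,270.8],[[352,273.5],[394,269.5]])):
  w=plane(F,[d],.116)[0]; O=plane(F,o,.105); c=O.mean(0)
  ang=lambda v:np.degrees(np.arctan2(v[1],v[0])).round(1)
  print(n,'mill c',c.round(4),'orange',ang(O[0]-O[1]),'dash',w.round(4),'r',np.hypot(*(w-c)[:2]).round(4),'ang',ang(w-c),'from tcp-axis',ang(w-np.array([.5834,.1638,0])))
rel([.5822,.165,.1193],-142.5)
"
```

```text
13.85 [0.18 1.26 0.15]
top mill c [0.583  0.1639 0.105 ] orange -50.8 dash [0.6071 0.131  0.116 ] r 0.0408 ang -53.8 from tcp-axis -54.2
scene mill c [0.5827 0.1624 0.105 ] orange -51.2 dash [0.6079 0.1332 0.116 ] r 0.0386 ang -49.2 from tcp-axis -51.3
 t 13.85 pos [0.5825 0.1644 0.1195] zang -142.01 shift [ 0.6  0.2 -0.1] turn [ 0.11  0.49 -0.21] q [ 0.6    0.332 -0.292  0.004 -0.945  0.061] F [-2.  -0.1  5.7] T [0.18  1.263 0.15 ] w 0.015428276985014198
```

Request:
{"name": "play_rows", "arguments": {"series": [0,0.5,0,0,1.2,0,5,0,0.5,0,0,0.6,0,5,0,0.4,0,0,0.3,0,5,0,0.4,0,0,0.3,0,5]}}

```text
t: 14.25
tool_pos: [0.5824, 0.1643, 0.1195]
tool_rot: [[-0.583, 0.005, -0.812], [0.812, -0.002, -0.583], [-0.004, -1.0, -0.003]]
contact_force: [-2.4, -0.0, 5.4]
width: 0.0159
```

```bash
python3 -c "
from h import *
rel([.5822,.165,.1193],-142.5)
f=grab_frame('scene');c=f['color'][210:310,310:430];cv2.imwrite('pics/d9.png',cv2.resize(c,None,fx=6,fy=6,interpolation=2))
for i in range(6): grab_frame('top')
rel([.5822,.165,.1193],-142.5)"
```

```text
t 14.25 pos [0.5824 0.1643 0.1195] zang -144.34 shift [ 0.7  0.2 -0.2] turn [ 0.15 -1.84 -0.25] q [ 0.6    0.331 -0.293  0.005 -0.944  0.019] F [-2.4 -0.   5.4] T [0.056 1.404 0.343] w 0.015945221392589252
 t 14.6 pos [0.5824 0.1643 0.1195] zang -144.33 shift [ 0.7  0.2 -0.2] turn [ 0.15 -1.83 -0.25] q [ 0.6    0.331 -0.293  0.005 -0.944  0.019] F [-2.7 -0.5  4.6] T [0.071 1.386 0.306] w 0.015319942357008268
```

View pics/d9.png

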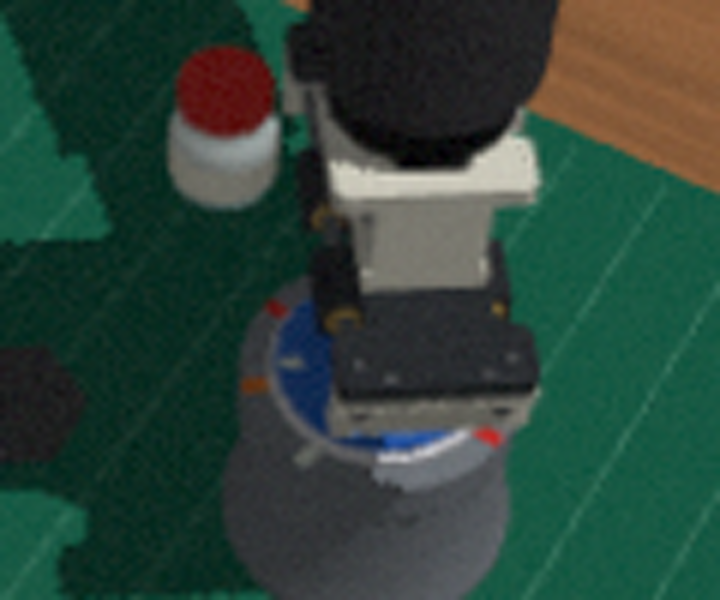

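```bash
python3 -c "
from h import *
print(job.finish_job())
rel([.5822,.165,.1193],-144)"
```

```text
the job is handed in; nothing more can be done
None
the job is handed in; nothing more can be done
```

I picked up the smallest lid and lowered it onto the mill with its lugs through the slots. I then twisted it clockwise to the pulse marks and handed the job in at about 14.6 s, still gripping it at a 60 N setting.

**Seating:** The tool stopped at 0.1194 m, against 0.1193 m expected for a flush lid, with 5–8 N of contact. Standing on top of the collar would have read about 13 mm higher. The picture also showed the lid flush.

**Twist:**
- The final tool reading puts the bar about 48.6° (0.85 rad) clockwise of the slots. That is 3–4° past the orange marks, left on purpose to take up the lugs' play.
- I estimate the ring at 0.75–0.85 rad, well short of the click at 1.1. I had no direct reading of the ring.

**Hold:** The pose did not change over the last 0.35 s, with about 5 N down and about 0.3 N m of twist.

**Disagreement:** The two cameras differed on the bar's direction by about 4.5° (−53.8° from the top, −49.2° from the scene). That was before a final 2° turn. Their mean of −51.5° matched the tool's −52°, and the orange marks measured −51°.

**Other things:** I saw no sign of touching the jars or other bystanders. The checks were close-up pictures only, so I did not confirm this across the whole bench.

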